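Weigh a basket of bolts on a hand-held hanging scale

TASK

Weigh the steel basket of bolts: take the hanging scale off its stand by the handle on its top, catch the peak of the basket's wire handle on the scale's hook, and lift until the basket hangs freely from the hook about 5 cm above the bench with nothing else touching it. Do not tip the basket on the way and leave the other stock where it is. Finish while still holding the scale up, upright, with the basket hanging steady and level so that the weight could be read.

Things in the scene. Friction and masses are not known exactly. Their poses are not given: they have to be found in the camera images.
- scale: Hand-held hanging scale, 0.25 kg, standing loose and upright on the stand's rails. Grey housing 36 (x) by 70 (y) by 50 mm (z), displays on its x faces; origin: centre of the housing's underside, z up. A black handle bar spans its top along y; a steel hook hangs 84 mm below the origin, its mouth open to the scale's +y.
- scale_grip (a point): centre of the scale's handle bar, 80 mm above the scale's origin, same axes. The bar is flat-sided: 22 mm thick (x), 86 mm long (y), 24 mm high, on two end posts, 18 mm clear above the housing: grip it across x from above.
- scale_hook (a point): seat of the hook (top of its bar at the lowest point), 76.5 mm below the scale's origin, same axes. 7 mm round bar in the plane x = 0; its centre line from the scale's origin, (y, z) in mm: (0,0) (0,-12) (-18,-28) (-19,-56) (-11,-74) (0,-80) (11,-74) (17,-58 = tip). What it catches passes over the tip, under the housing, towards the scale's -y, to y = 0.
- stand: Grey steel stand fixed to the bench, foot 130 by 130 by 6 mm, origin under its centre. Two rails along its y, 16 mm wide, at x = -18 and +18 mm, tops at 100 mm, on end plates at y = -58 and +58 mm (no higher). The scale's housing rests on the rails, hook in the 20 mm gap between; axes alike within 0.05 rad. Lift the scale straight up 95 mm or more to clear.
- basket: Open sheet-steel basket of bolts (fixed in it), loose on the bench, 0.24 to 0.5 kg, 130 (x) by 90 (y) by 45 mm high, origin: centre of its underside, z up; the bolts stay below the rim. A rigid handle of 6 mm round wire arches over it along x, at y = 0, with a small peak in the middle.
- handle_top (a point): underside of the handle wire at its peak, 105 mm above the basket's origin, same axes; meets scale_hook when hung. The wire's centre line, (x, z) in mm from the basket's origin: (+-62,50) (+-52,92) (+-10,92) (0,108). The hook's bar must sit in the peak for the basket to hang level; it goes under it along the basket's y, either way.
- stock_bin: bystander: red stock bin with a white box in it, 150 (x) by 110 (y) by 90 mm high, origin under its centre; stands loose
- carton: bystander: white carton 90 (x) by 70 (y) by 60 mm high, origin under its centre; stands loose
- spool: bystander: round brass drive hub, 60 mm diameter, 50 mm high, origin under its centre; stands loose
Not all that is in view belongs to the job. There is more than one size of the scale; the job needs the largest. What is shaped like the stand but orange is not meant.

How it is judged:
By the outcome, as a careful person would: the job done as asked, in the order asked, and still so for the second after the job is handed in, while the arm keeps its last pose, push and grip.
It also fails if it takes over 61 s, if anything falls off the work surface, if the arm or the gripper's body presses on something with over 40 N, if the wrist force passes 120 N, or if a joint passes its speed limit or range.

ROBOT

A 6-joint arm with a two-finger parallel gripper is mounted at the origin on the work surface. World frame = base frame: x ahead of the robot, y to its left, z up, the work surface at z = 0. Lengths are in mm, angles in degrees, forces in N, time in s.
With the tool pointing down it reaches from about 350 to 850 mm from the base axis. Payload 8.1 kg.
Tool frame: the origin (TCP) lies on the centre line of the jaws, within the pads' length; the fingertips stand 14 mm ahead of it and the grasp point (between the pads) lies 5 mm behind it; z points along the fingers, y is the line along which they close (so a half turn about z gives the same grasp; the last joint's range is limited). The gripper opens to 85 mm and grips with 20 to 120 N. Pads are 22 mm wide; open, the fingers measure 114 mm over their backs; the gripper's body (76 mm by 85 mm) begins 54 mm behind the grasp point. The pads swing forward as they close: fully open they stand 13 mm farther back than shut.
Start: joints at [-81.555, 7.471, 85.268, -0, 87.261, -4.893], TCP at [138.442, -583.814, 245.292] pointing down, gripper open.
Joint ranges: [-169.43, 169.43], [-51.17, 129.36], [1.28, 143.12], [-76.62, 256.62], [0, 156.53], [-152.29, 152.29]. Speed limits (degrees/s): [136.94, 136.94, 159.86, 180, 180, 180].

INTERFACE

Orientations are given as [roll, pitch, yaw] about the fixed x, y, z axes, in that order (R = Rz(yaw) Ry(pitch) Rx(roll)).
In Python, from bench import sense, snapshot, camera_info, hand_in gives the robot as it stands. The module is installed in compiled form; this text tells all that it offers.
- The arm moves only by the tool apply_moves, never from a script. Its argument "deltas" is a list of rows, each a list of 7 numbers: the shift along the tool's x, y, z scaled (see below), then the turn, a rotation vector about the tool's x, y, z scaled (see below), then the opening, from 0 (shut) to 1 (fully open). In form: [[dx, dy, dz, ax, ay, az, claw], ...]. A call has 1 to 8 rows; each row shifts and turns the commanded pose from where the row before left it, along the tool's axes as they then stand; what a row does not reach is not made up. The controller multiplies each number of a shift by 0.03 m and each number of a turn by 0.08 rad. A row lasts 1/8 s, in which the tool goes at most 62.5 mm and 10.7 degrees, less where a joint would pass 70% of its speed; a pose out of reach is approached as far as the arm can. A call with a number of a shift or a turn outside -1 to 1 is refused whole. A call with a gripper value outside its range is refused whole. The fingers move at their own pace and stop on an object; "grip_force" is the grip in N (left out, the last holds). Time passes only in rows, so rows that do not move let the fingers close. It gives the time, the measured TCP pose, the force, the opening and the grip force at its end, in the units of the state.
- sense(): the state, without advancing time (a new reading comes with each control period).
- snapshot(name): name is "side" or "top" or "wrist"; returns the picture (400x640x3 uint8, red, green, blue); there is no depth.
- camera_info(name): a dict with "vertical_fov" (degrees; the focal length in pixels is half the picture's height over the tangent of half this angle, whatever the lens; pixels are square), "cx", "cy" (the principal point, pixels), "origin" and "rotation" of the camera in the world; the wrist camera has in their place "tool_from_camera" (4x4, takes a point from camera to tool coordinates, whose origin is the TCP and whose axes are the flange's). Camera axes: x right, y up, looking along -z (the intrinsics and any distortion apply to the point x, -y, -z); pixel columns grow to the right and rows downward; lengths in mm; the calibration is good to about 2 mm. A picture is of the moment at which its call begins: read the wrist's pose just before it. camera_info takes no time and is no camera call.
- hand_in(): hands the job in; it is judged then, once.
The state is a dict: "time": time; "joint_pos": joint angles; "qd": joint speeds; "joint_efforts": joint torques, N m; "tool_pos": TCP position; "tcp_rot": TCP orientation; "ft_force": force on the tool from outside, world axes, zero at the start; "wrist_torque": the same for the moment, N m; "finger_gap": finger opening in mm; "grip_force": force on a finger pad.
Only numpy, scipy, OpenCV 4.12 (cv2) and the standard library are available. Lean on these libraries where they do the work, as an engineer would, in place of code of your own. Each camera call takes 0.05 s, during which the arm holds its last target. There are 200 camera calls.

## Working session

There is one attempt and no reset: what is moved stays moved. The work goes in short steps, Python scripts to look and compute and a tool call to move; the robot and the scene stay as the last step left them, time stands still between calls to the robot, and variables do not carry over. Pictures are saved under pics/ and viewed, at most 10 in all, crops included, and the job is handed in when it is done.

Besides the shell and the picture viewer there is one more tool, called after "Emit:" by a JSON object that holds its "api" and its "payload". apply_moves: Moves the arm, as the interface text tells. Its arguments: {"type":"object","properties":{"deltas":{"type":"array"},"grip_force":{"type":"number"}},"required":["deltas"]}

```bash
mkdir -p pics; python3 - <<'E'
from bench import *
import cv2
s=sense();print(s)
for n in("side","top"):
    print(n,camera_info(n)); cv2.imwrite(f"pics/{n}0.png",snapshot(n)[:,:,::-1])
print(camera_info("wrist"))
E
```

```text
{'time': 0.0, 'joint_pos': array([-8.15545762e+01,  7.51500640e+00,  8.53313113e+01, -1.65533588e-04,
        8.72641100e+01, -4.89280393e+00]), 'qd': array([-0.0119945 ,  0.06230488,  0.0658125 ,  0.04836964, -0.02400609,
       -0.09834702]), 'joint_efforts': array([-2.02347219e-03, -5.69405222e+01, -5.00556493e+01, -2.65747585e-04,
        1.49505632e-02,  2.24196776e-05]), 'tool_pos': array([ 138.36106118, -583.25938551,  244.22602789]), 'tcp_rot': array([-1.79889961e+02, -9.25384354e-03,  1.33382269e+01]), 'ft_force': array([-0.32489444, -0.53276004,  0.35684156]), 'wrist_torque': array([-0.0493398 ,  0.03466872,  0.00822053]), 'grip_force': 0.0, 'finger_gap': 85.12845403602635}
side {'vertical_fov': 45.490581215028, 'cx': 312.9783359794172, 'cy': 195.92907842041922, 'origin': array([ 141.44407503, 1137.0301159 ,  847.47497955]), 'rotation': array([  57.37366979,   -0.27578304, -158.77979239])}
top {'vertical_fov': 46.402420909873555, 'cx': 324.4350213966987, 'cy': 201.4387157192225, 'origin': array([ 331.46578056,   57.46568675, 1501.14939642]), 'rotation': array([  9.04224983,  -0.13682363, -88.88348935])}
{'vertical_fov': 66.17114104636984, 'cx': 321.3096460363528, 'cy': 200.03928334603276, 'tool_from_camera': array([[-1.54011635e-04,  9.56718703e-01,  2.91014259e-01,
         7.43594221e+01],
       [ 9.99999903e-01,  2.67324909e-04, -3.49615585e-04,
         6.34990622e-01],
       [-4.12279130e-04,  2.91014177e-01, -9.56718652e-01,
        -1.29187893e+02],
       [ 0.00000000e+00,  0.00000000e+00,  0.00000000e+00,
         1.00000000e+00]])}
```

View pics/top0.png

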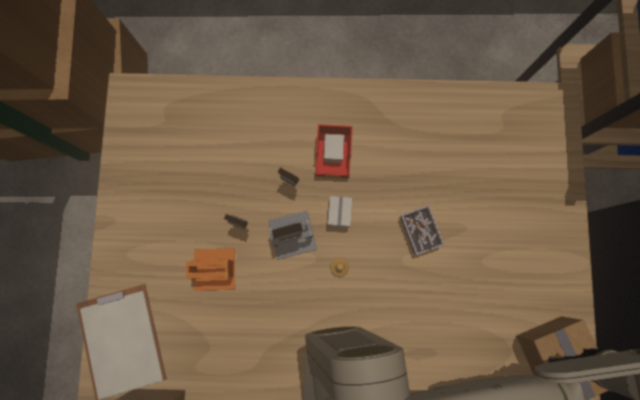

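View pics/side0.png

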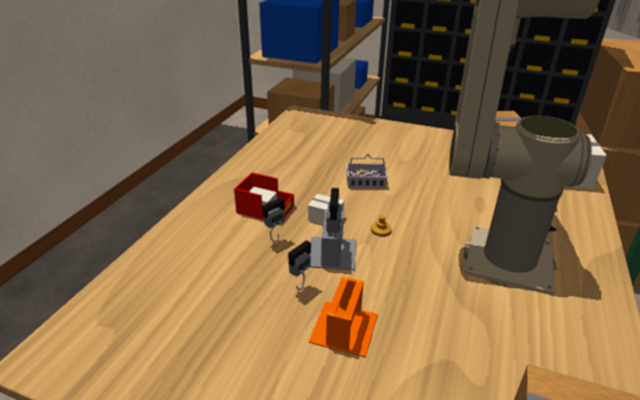

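Top: stand and scale near (291,235), basket near (421,231). Side: scale near (335,215), basket near (367,172). The small scales stand apart from these. I'll enlarge both objects.

```bash
cat > h.py <<'E'
from bench import *
import numpy as np, cv2
from scipy.spatial.transform import Rotation as R
def cam(n,s=None):
    c=camera_info(n); f=200/np.tan(np.radians(c["vertical_fov"]/2))
    if n=="wrist":
        T=np.eye(4);T[:3,:3]=R.from_euler("xyz",s["tcp_rot"],degrees=True).as_matrix();T[:3,3]=s["tool_pos"]
        M=T@c["tool_from_camera"];Rm,o=M[:3,:3],M[:3,3]
    else: Rm=R.from_euler("xyz",c["rotation"],degrees=True).as_matrix();o=c["origin"]
    return f,c["cx"],c["cy"],Rm,o
def proj(C,P):
    f,cx,cy,Rm,o=C; p=(np.atleast_2d(P)-o)@Rm
    return np.c_[cx+f*p[:,0]/-p[:,2],cy-f*p[:,1]/-p[:,2]]
def unproj(C,uv,z):
    f,cx,cy,Rm,o=C; d=Rm@np.array([(uv[0]-cx)/f,-(uv[1]-cy)/f,-1]); return o+d*(z-o[2])/d[2]
def crop(img,x,y,w,h,k): return cv2.resize(img[y:y+h,x:x+w],None,fx=k,fy=k,interpolation=cv2.INTER_CUBIC)
E
python3 - <<'E'
from h import *
t=cv2.imread("pics/top0.png");s=cv2.imread("pics/side0.png")
a=np.hstack([crop(t,255,200,80,70,5),crop(t,385,195,80,70,5)]);cv2.imwrite("pics/c1.png",a)
C=cam("top");print(unproj(C,(421,231),20),unproj(C,(288,230),190),unproj(C,(293,240),5))
C=cam("side");print(unproj(C,(367,180),20),unproj(C,(334,200),180))
E
```

```text
[ 478.02712154 -250.71269887   20.        ] [456.6411302  159.44368773 190.        ] [442.50120649 156.79764903   5.        ]
[ 471.3114332 -230.6679004   20.       ] [458.78186517 162.06693643 180.        ]
```

View pics/c1.png

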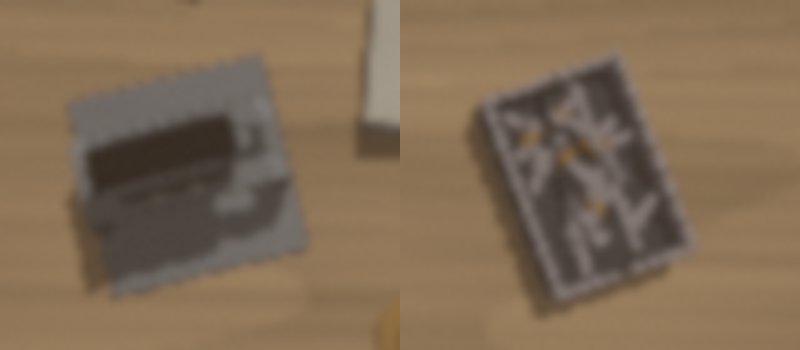

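```bash
cat >> h.py <<'E'
def plan(target,yaw,n,claw):
    "n equal rows from measured pose to target pose (tool down)"
    s=sense();p=s["tool_pos"];q0=R.from_euler("xyz",s["tcp_rot"],degrees=True)
    q1=R.from_euler("xyz",[180,0,yaw],degrees=True)
    w=(q0.inv()*q1).as_rotvec(); step=(np.array(target)-p)/n
    rows=[]
    for i in range(n):
        q=q0*R.from_rotvec(w*i/n)
        rows.append([*np.round(q.inv().apply(step)/30,2),*np.round(w/n/.08,2),claw])
    for i in range(0,n,8): print([[float(v) for v in r] for r in rows[i:i+8]])
E
python3 -c "
from h import *
plan([457,160,330],105,32,1)"
```

```text
[[0.5, -0.68, -0.09, -0.0, -0.0, -0.62, 1.0], [0.53, -0.65, -0.09, -0.0, -0.0, -0.62, 1.0], [0.57, -0.62, -0.09, -0.0, -0.0, -0.62, 1.0], [0.6, -0.59, -0.09, -0.0, -0.0, -0.62, 1.0], [0.63, -0.56, -0.09, -0.0, -0.0, -0.62, 1.0], [0.65, -0.53, -0.09, -0.0, -0.0, -0.62, 1.0], [0.68, -0.5, -0.09, -0.0, -0.0, -0.62, 1.0], [0.7, -0.46, -0.09, -0.0, -0.0, -0.62, 1.0]]
[[0.73, -0.43, -0.09, -0.0, -0.0, -0.62, 1.0], [0.75, -0.39, -0.09, -0.0, -0.0, -0.62, 1.0], [0.76, -0.35, -0.09, -0.0, -0.0, -0.62, 1.0], [0.78, -0.32, -0.09, -0.0, -0.0, -0.62, 1.0], [0.8, -0.28, -0.09, -0.0, -0.0, -0.62, 1.0], [0.81, -0.24, -0.09, -0.0, -0.0, -0.62, 1.0], [0.82, -0.19, -0.09, -0.0, -0.0, -0.62, 1.0], [0.83, -0.15, -0.09, -0.0, -0.0, -0.62, 1.0]]
[[0.84, -0.11, -0.09, -0.0, -0.0, -0.62, 1.0], [0.84, -0.07, -0.09, -0.0, -0.0, -0.62, 1.0], [0.84, -0.03, -0.09, -0.0, -0.0, -0.62, 1.0], [0.84, 0.01, -0.09, -0.0, -0.0, -0.62, 1.0], [0.84, 0.06, -0.09, -0.0, -0.0, -0.62, 1.0], [0.84, 0.1, -0.09, -0.0, -0.0, -0.62, 1.0], [0.83, 0.14, -0.09, -0.0, -0.0, -0.62, 1.0], [0.82, 0.18, -0.09, -0.0, -0.0, -0.62, 1.0]]
[[0.81, 0.22, -0.09, -0.0, -0.0, -0.62, 1.0], [0.8, 0.26, -0.09, -0.0, -0.0, -0.62, 1.0], [0.79, 0.3, -0.09, -0.0, -0.0, -0.62, 1.0], [0.77, 0.34, -0.09, -0.0, -0.0, -0.62, 1.0], [0.75, 0.38, -0.09, -0.0, -0.0, -0.62, 1.0], [0.73, 0.42, -0.09, -0.0, -0.0, -0.62, 1.0], [0.71, 0.45, -0.09, -0.0, -0.0, -0.62, 1.0], [0.69, 0.49, -0.09, -0.0, -0.0, -0.62, 1.0]]
```

```bash
python3 -c "
from h import *
plan([478,-250,290],105,24,1)"
```

```text
[[0.57, -0.34, -0.06, -0.0, -0.0, -0.83, 1.0], [0.59, -0.3, -0.06, -0.0, -0.0, -0.83, 1.0], [0.61, -0.26, -0.06, -0.0, -0.0, -0.83, 1.0], [0.62, -0.22, -0.06, -0.0, -0.0, -0.83, 1.0], [0.64, -0.18, -0.06, -0.0, -0.0, -0.83, 1.0], [0.65, -0.14, -0.06, -0.0, -0.0, -0.83, 1.0], [0.65, -0.09, -0.06, -0.0, -0.0, -0.83, 1.0], [0.66, -0.05, -0.06, -0.0, -0.0, -0.83, 1.0]]
[[0.66, -0.01, -0.06, -0.0, -0.0, -0.83, 1.0], [0.66, 0.04, -0.06, -0.0, -0.0, -0.83, 1.0], [0.66, 0.08, -0.06, -0.0, -0.0, -0.83, 1.0], [0.65, 0.12, -0.06, -0.0, -0.0, -0.83, 1.0], [0.64, 0.17, -0.06, -0.0, -0.0, -0.83, 1.0], [0.63, 0.21, -0.06, -0.0, -0.0, -0.83, 1.0], [0.61, 0.25, -0.06, -0.0, -0.0, -0.83, 1.0], [0.59, 0.29, -0.06, -0.0, -0.0, -0.83, 1.0]]
[[0.57, 0.33, -0.06, -0.0, -0.0, -0.83, 1.0], [0.55, 0.37, -0.06, -0.0, -0.0, -0.83, 1.0], [0.52, 0.4, -0.06, -0.0, -0.0, -0.83, 1.0], [0.5, 0.44, -0.06, -0.0, -0.0, -0.83, 1.0], [0.47, 0.47, -0.06, -0.0, -0.0, -0.83, 1.0], [0.43, 0.5, -0.06, -0.0, -0.0, -0.83, 1.0], [0.4, 0.53, -0.06, -0.0, -0.0, -0.83, 1.0], [0.36, 0.55, -0.06, -0.0, -0.0, -0.83, 1.0]]
```

Emit:
{"api": "apply_moves", "payload": {"deltas": [[0.57,-0.34,-0.06,0,0,-0.83,1],[0.59,-0.3,-0.06,0,0,-0.83,1],[0.61,-0.26,-0.06,0,0,-0.83,1],[0.62,-0.22,-0.06,0,0,-0.83,1],[0.64,-0.18,-0.06,0,0,-0.83,1],[0.65,-0.14,-0.06,0,0,-0.83,1],[0.65,-0.09,-0.06,0,0,-0.83,1],[0.66,-0.05,-0.06,0,0,-0.83,1]]}}

```text
time: 1.1
tool_pos: [253.2, -472.1, 259.9]
tcp_rot: [180.0, 0.0, 44.0]
ft_force: [0.2, -0.4, -0.0]
finger_gap: 85.5
grip_force: 0.0
```

Emit:
{"api": "apply_moves", "payload": {"deltas": [[0.66,-0.01,-0.06,0,0,-0.83,1],[0.66,0.04,-0.06,0,0,-0.83,1],[0.66,0.08,-0.06,0,0,-0.83,1],[0.65,0.12,-0.06,0,0,-0.83,1],[0.64,0.17,-0.06,0,0,-0.83,1],[0.63,0.21,-0.06,0,0,-0.83,1],[0.61,0.25,-0.06,0,0,-0.83,1],[0.59,0.29,-0.06,0,0,-0.83,1]]}}

```text
time: 2.1
tool_pos: [366.6, -361.1, 274.2]
tcp_rot: [180.0, 0.0, 74.5]
ft_force: [0.1, 0.3, -0.4]
finger_gap: 85.2
grip_force: 0.0
```

Emit:
{"api": "apply_moves", "payload": {"deltas": [[0.57,0.33,-0.06,0,0,-0.83,1],[0.55,0.37,-0.06,0,0,-0.83,1],[0.52,0.4,-0.06,0,0,-0.83,1],[0.5,0.44,-0.06,0,0,-0.83,1],[0.47,0.47,-0.06,0,0,-0.83,1],[0.43,0.5,-0.06,0,0,-0.83,1],[0.4,0.53,-0.06,0,0,-0.83,1],[0.36,0.55,-0.06,0,0,-0.83,1]]}}

```text
time: 3.1
tool_pos: [480.5, -250.6, 288.6]
tcp_rot: [180.0, 0.0, 104.9]
ft_force: [0.1, 0.1, 0.1]
finger_gap: 85.3
grip_force: 0.0
```

Emit:
{"api": "apply_moves", "payload": {"deltas": [[0,0,0,0,0,0,1],[0,0,0,0,0,0,1]]}}

```text
time: 3.35
tool_pos: [479.5, -251.6, 288.4]
tcp_rot: [-180.0, 0.0, 104.6]
ft_force: [-0.1, -0.4, 0.5]
finger_gap: 85.7
grip_force: 0.0
```

```bash
python3 - <<'E'
from h import *
s=sense();print(s["tool_pos"],s["tcp_rot"],s["joint_pos"])
im=snapshot("wrist")[:,:,::-1];cv2.imwrite("pics/w1.png",im)
np.savez("w1.npz",tool_pos=s["tool_pos"],tcp_rot=s["tcp_rot"])
plan([457,160,330],105,20,1)
E
```

```text
[ 479.53155832 -251.57119361  288.36189331] [-1.79973777e+02  4.30041038e-04  1.04646332e+02] [-3.30949170e+01 -2.41665235e+00  9.09804035e+01 -1.97036881e-02
  9.14535650e+01 -4.77417460e+01]
[[0.67, 0.14, -0.07, -0.0, 0.0, -0.0, 1.0], [0.67, 0.14, -0.07, -0.0, 0.0, -0.0, 1.0], [0.67, 0.14, -0.07, -0.0, 0.0, -0.0, 1.0], [0.67, 0.14, -0.07, -0.0, 0.0, -0.0, 1.0], [0.67, 0.14, -0.07, -0.0, 0.0, -0.0, 1.0], [0.67, 0.14, -0.07, -0.0, 0.0, -0.0, 1.0], [0.67, 0.14, -0.07, -0.0, 0.0, -0.0, 1.0], [0.67, 0.14, -0.07, -0.0, 0.0, -0.0, 1.0]]
[[0.67, 0.14, -0.07, -0.0, 0.0, -0.0, 1.0], [0.67, 0.14, -0.07, -0.0, 0.0, -0.0, 1.0], [0.67, 0.14, -0.07, -0.0, 0.0, -0.0, 1.0], [0.67, 0.14, -0.07, -0.0, 0.0, -0.0, 1.0], [0.67, 0.14, -0.07, -0.0, 0.0, -0.0, 1.0], [0.67, 0.14, -0.07, -0.0, 0.0, -0.0, 1.0], [0.67, 0.14, -0.07, -0.0, 0.0, -0.0, 1.0], [0.67, 0.14, -0.07, -0.0, 0.0, -0.0, 1.0]]
[[0.67, 0.14, -0.07, -0.0, 0.0, -0.0, 1.0], [0.67, 0.14, -0.07, -0.0, 0.0, -0.0, 1.0], [0.67, 0.14, -0.07, -0.0, 0.0, -0.0, 1.0], [0.67, 0.14, -0.07, -0.0, 0.0, -0.0, 1.0]]
```

View pics/w1.png

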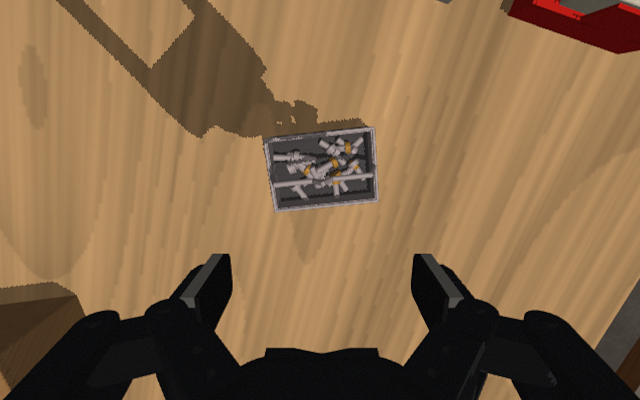

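The wrist view shows the basket rim corners at about (263,139), (374,128), (377,200) and (275,209). The handle runs (272,184) to (373,176). Next I go to the scale.

Emit:
{"api": "apply_moves", "payload": {"deltas": [[0.67,0.14,-0.07,0,0,0,1],[0.67,0.14,-0.07,0,0,0,1],[0.67,0.14,-0.07,0,0,0,1],[0.67,0.14,-0.07,0,0,0,1],[0.67,0.14,-0.07,0,0,0,1],[0.67,0.14,-0.07,0,0,0,1],[0.67,0.14,-0.07,0,0,0,1],[0.67,0.14,-0.07,0,0,0,1]]}}

```text
time: 4.4
tool_pos: [471.3, -86.0, 305.5]
tcp_rot: [180.0, 0.0, 104.7]
ft_force: [-0.4, -0.0, 0.1]
finger_gap: 85.8
grip_force: 0.0
```

Emit:
{"api": "apply_moves", "payload": {"deltas": [[0.67,0.14,-0.07,0,0,0,1],[0.67,0.14,-0.07,0,0,0,1],[0.67,0.14,-0.07,0,0,0,1],[0.67,0.14,-0.07,0,0,0,1],[0.67,0.14,-0.07,0,0,0,1],[0.67,0.14,-0.07,0,0,0,1],[0.67,0.14,-0.07,0,0,0,1],[0.67,0.14,-0.07,0,0,0,1]]}}

```text
time: 5.4
tool_pos: [462.8, 78.0, 322.3]
tcp_rot: [180.0, 0.0, 104.7]
ft_force: [0.4, 0.2, 0.4]
finger_gap: 85.6
grip_force: 0.0
```

Emit:
{"api": "apply_moves", "payload": {"deltas": [[0.67,0.14,-0.07,0,0,0,1],[0.67,0.14,-0.07,0,0,0,1],[0.67,0.14,-0.07,0,0,0,1],[0.67,0.14,-0.07,0,0,0,1],[0,0,0,0,0,0,1],[0,0,0,0,0,0,1]]}}

```text
time: 6.15
tool_pos: [458.9, 158.6, 330.4]
tcp_rot: [-180.0, 0.0, 104.7]
ft_force: [-0.3, 0.1, -0.6]
finger_gap: 85.6
grip_force: 0.0
```

```bash
python3 - <<'E'
from h import *
s=sense();print(s["tool_pos"],s["tcp_rot"])
im=snapshot("wrist")[:,:,::-1];cv2.imwrite("pics/w2.png",im)
np.savez("w2.npz",tool_pos=s["tool_pos"],tcp_rot=s["tcp_rot"])
b=crop(cv2.imread("pics/w1.png"),250,115,140,105,5);b=cv2.resize(b,(700,525))
cv2.imwrite("pics/c2.png",b)
E
```

```text
[458.91633454 158.6365304  330.43543676] [-1.79988541e+02  2.14704551e-02  1.04679630e+02]
```

View pics/w2.png

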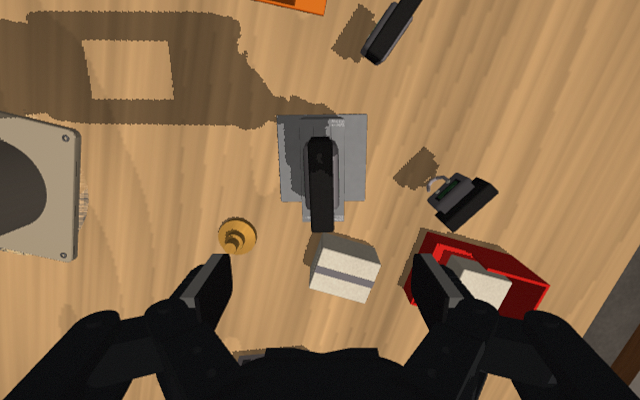

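View pics/c2.png

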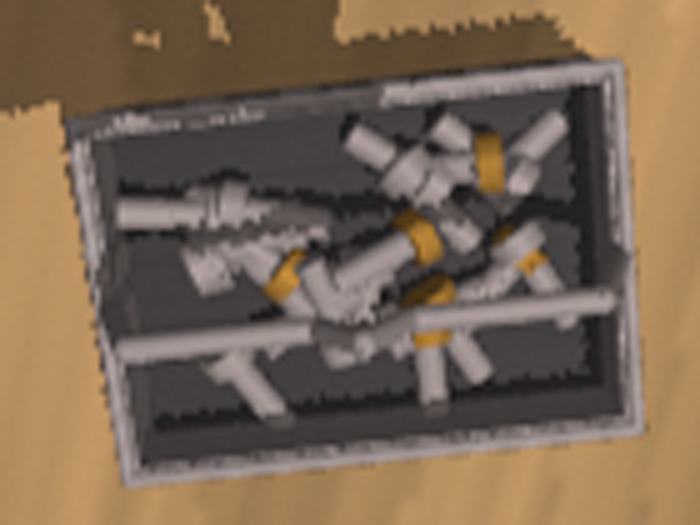

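```bash
python3 - <<'E'
from h import *
from scipy.optimize import least_squares
c1=cam("wrist",np.load("w1.npz"));c2=cam("wrist",np.load("w2.npz"))
def fit(C,M,uv,x0):
    M=np.array(M,float);uv=np.array(uv,float)
    def P(v): return np.c_[M[:,:2]@np.array([[np.cos(v[2]),np.sin(v[2])],[-np.sin(v[2]),np.cos(v[2])]])+v[:2],M[:,2]]
    r=least_squares(lambda v:(proj(C,P(v))-uv).ravel(),x0,x_scale=[100,100,1]);v=r.x
    print(v[:2],np.degrees(v[2]),"res",np.round(r.fun.reshape(-1,2),1).tolist());return v
k=lambda p:[250+p[0]/5,115+p[1]/5]
print("rim on z=45:",[unproj(c1,k(p),45).round(1).tolist() for p in[(68,122),(622,60),(645,432),(128,487)]])
print("wire ends z=92:",[unproj(c1,k(p),92).round(1).tolist() for p in[(118,350),(612,302)]])
# image right = tool y = world ~ (+x); image up= +y world
fit(c1,[[-65,45,45],[65,45,45],[65,-45,45],[-65,-45,45],[-52,0,92],[52,0,92]],[k(p) for p in[(68,122),(622,60),(645,432),(128,487),(118,350),(612,302)]],[478,-250,.35])
print("bar:",[unproj(c2,p,192).round(1).tolist() for p in[(308,137),(331,137),(333,231),(310,231)]])
fit(c2,[[-65,65,6],[65,65,6],[65,-65,6],[-65,-65,6]],[(278,115),(367,115),(365,202),(281,202)],[450,160,.26])
t=cam("top"); kk=lambda p:[385+(p[0]-400)/5,195+p[1]/5]
fit(t,[[-65,45,45],[65,45,45],[65,-45,45],[-65,-45,45]],[kk(p) for p in[(557,298),(485,103),(620,55),(692,243)]],[478,-250,.35])
cv2.imwrite("pics/c3.png",crop(cv2.imread("pics/w2.png"),265,105,110,135,5)[:,:])
E
python3 -c "
import cv2;im=cv2.imread('pics/c3.png');cv2.imwrite('pics/c3.png',cv2.resize(im,None,fx=.85,fy=.85))"
```

```text
rim on z=45: [[403.7, -234.3, 45.0], [527.6, -187.0, 45.0], [561.0, -273.4, 45.0], [437.1, -321.1, 45.0]]
wire ends z=92: [[431.3, -272.9, 92.0], [532.5, -235.4, 92.0]]
[ 482.12493618 -253.83995653] 20.85078304273605 res [[1.3, 0.9], [-1.0, 1.3], [-1.5, -0.9], [0.6, -1.4], [2.1, 0.0], [-1.6, -0.5]]
bar: [[435.7, 202.7, 192.0], [454.8, 207.7, 192.0], [479.4, 124.2, 192.0], [458.5, 118.8, 192.0]]
[461.85708055 156.19347941] 14.874501014840938 res [[-1.0, 0.1], [1.3, -0.2], [-0.2, -0.1], [-0.1, 0.2]]
[ 479.39360272 -250.79175267] 20.590726203462513 res [[0.4, -0.3], [-0.2, -0.5], [-0.6, -0.3], [0.3, 1.0]]
```

View pics/c3.png

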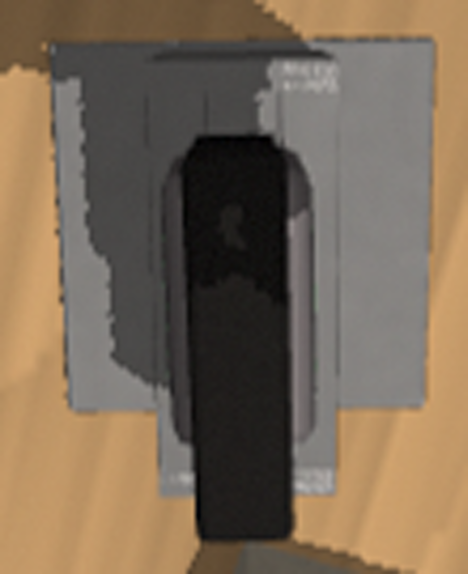

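The crop shows the bar top from about (232,140) at the far end to (247,535) at the near end. That matches the 86 mm length, with yaw about 105.5°. Now I descend to grip.

```bash
python3 -c "
from h import *
plan([457,161.5,175],105.4,8,1)"
```

```text
[[0.02, -0.0, 0.65, -0.0, 0.0, -0.02, 1.0], [0.02, -0.0, 0.65, -0.0, 0.0, -0.02, 1.0], [0.02, -0.0, 0.65, -0.0, 0.0, -0.02, 1.0], [0.01, -0.0, 0.65, -0.0, 0.0, -0.02, 1.0], [0.01, -0.0, 0.65, -0.0, 0.0, -0.02, 1.0], [0.01, -0.0, 0.65, -0.0, 0.0, -0.02, 1.0], [0.01, -0.0, 0.65, -0.0, 0.0, -0.02, 1.0], [0.01, -0.0, 0.65, -0.0, 0.0, -0.02, 1.0]]
```

Emit:
{"api": "apply_moves", "payload": {"deltas": [[0.01,0,0.65,0,0,-0.02,1],[0.01,0,0.65,0,0,-0.02,1],[0.01,0,0.65,0,0,-0.02,1],[0.02,0,0.65,0,0,-0.02,1],[0.02,0,0.65,0,0,-0.02,1],[0.02,0,0.65,0,0,-0.02,1],[0.01,0,0.65,0,0,-0.02,1],[0.01,0,0.65,0,0,-0.02,1]]}}

```text
time: 7.2
tool_pos: [458.3, 161.9, 173.2]
tcp_rot: [180.0, -0.0, 105.4]
ft_force: [-0.1, 0.2, -0.1]
finger_gap: 85.5
grip_force: 0.0
```

Emit:
{"api": "apply_moves", "payload": {"deltas": [[0,0,0,0,0,0,1],[0,0,0,0,0,0,0.5],[0,0,0,0,0,0,0.3],[0,0,0,0,0,0,0.2],[0,0,0,0,0,0,0.1],[0,0,0,0,0,0,0],[0,0,0,0,0,0,0],[0,0,0,0,0,0,0]], "grip_force": 80}}

```text
time: 8.2
tool_pos: [458.7, 161.9, 175.2]
tcp_rot: [179.9, 0.0, 105.4]
ft_force: [-1.3, 0.3, 6.1]
finger_gap: 20.8
grip_force: 79.0
```

Emit:
{"api": "apply_moves", "payload": {"deltas": [[0,0,-0.3,0,0,0,0],[0,0,-0.5,0,0,0,0],[0,0,-0.6,0,0,0,0],[0,0,-0.6,0,0,0,0],[0,0,-0.6,0,0,0,0],[0,0,-0.6,0,0,0,0],[0,0,-0.6,0,0,0,0],[0,0,-0.5,0,0,0,0]]}}

```text
time: 9.2
tool_pos: [458.5, 161.8, 304.9]
tcp_rot: [180.0, 0.0, 105.4]
ft_force: [0.5, 0.1, -2.9]
finger_gap: 20.8
grip_force: 78.1
```

Emit:
{"api": "apply_moves", "payload": {"deltas": [[0,0,-0.2,0,0,0,0],[0,0,0,0,0,0,0],[0,0,0,0,0,0,0],[0,0,0,0,0,0,0]]}}

```text
time: 9.7
tool_pos: [458.0, 161.7, 308.7]
tcp_rot: [-179.9, -0.0, 105.4]
ft_force: [-0.0, 0.5, -2.4]
finger_gap: 20.8
grip_force: 78.2
```

```bash
python3 - <<'E'
from h import *
s=sense();print(s["tool_pos"],s["tcp_rot"],s["ft_force"],s["finger_gap"])
np.savez("w3.npz",tool_pos=s["tool_pos"],tcp_rot=s["tcp_rot"])
im=snapshot("side")[:,:,::-1];w=snapshot("wrist")[:,:,::-1]
cv2.imwrite("pics/s3.png",im);cv2.imwrite("pics/w3.png",w)
u=proj(cam("side"),[[457,162,230]])[0].astype(int);print(u)
a=crop(im,u[0]-40,u[1]-60,80,120,5);b=cv2.resize(w[100:300,200:440],(480,400));b=cv2.copyMakeBorder(b,0,200,0,0,cv2.BORDER_CONSTANT)
cv2.imwrite("pics/c4.png",np.hstack([a,b])[:, :800])
E
```

```text
[458.03466565 161.74770306 308.67402466] [-1.79922389e+02 -2.99119794e-03  1.05380008e+02] [-0.03590217  0.49024585 -2.40165762] 20.830429549269205
[335 183]
```

View pics/c4.png

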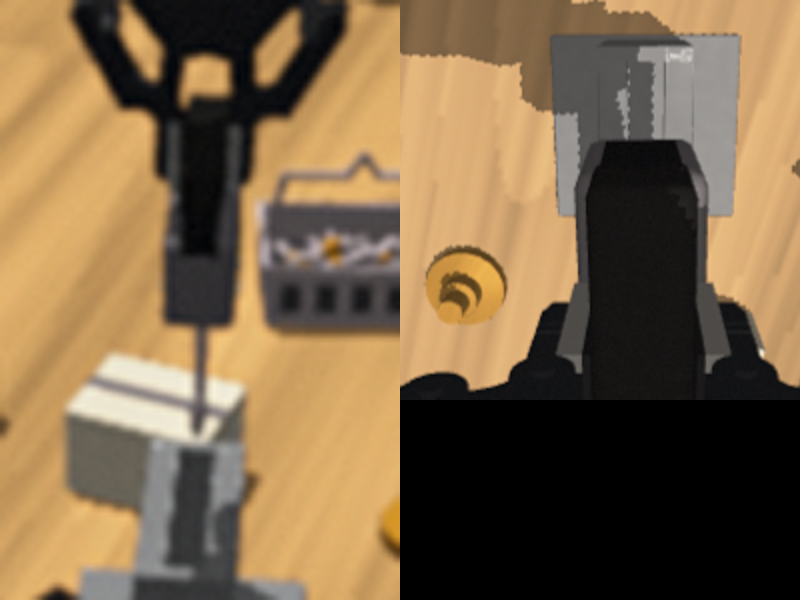

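The left crop shows the scale held upright and clear of the stand, hook edge-on at (200,330–430). I'll turn it 45° on the way so the hook's mouth can be seen.

```bash
python3 -c "
from h import *
plan([450,-20,310],60,14,0)"
```

```text
[[-0.41, -0.13, -0.0, -0.0, 0.0, 0.71, 0.0], [-0.42, -0.11, -0.0, -0.0, 0.0, 0.71, 0.0], [-0.42, -0.09, -0.0, -0.0, 0.0, 0.71, 0.0], [-0.43, -0.06, -0.0, -0.0, 0.0, 0.71, 0.0], [-0.43, -0.04, -0.0, -0.0, 0.0, 0.71, 0.0], [-0.43, -0.01, -0.0, -0.0, 0.0, 0.71, 0.0], [-0.43, 0.01, -0.0, -0.0, 0.0, 0.71, 0.0], [-0.43, 0.04, -0.0, -0.0, 0.0, 0.71, 0.0]]
[[-0.43, 0.06, -0.0, -0.0, 0.0, 0.71, 0.0], [-0.42, 0.08, -0.0, -0.0, 0.0, 0.71, 0.0], [-0.42, 0.11, -0.0, -0.0, 0.0, 0.71, 0.0], [-0.41, 0.13, -0.0, -0.0, 0.0, 0.71, 0.0], [-0.4, 0.15, -0.0, -0.0, 0.0, 0.71, 0.0], [-0.4, 0.18, -0.0, -0.0, 0.0, 0.71, 0.0]]
```

Emit:
{"api": "apply_moves", "payload": {"deltas": [[-0.41,-0.13,0,0,0,0.71,0],[-0.42,-0.11,0,0,0,0.71,0],[-0.42,-0.09,0,0,0,0.71,0],[-0.43,-0.06,0,0,0,0.71,0],[-0.43,-0.04,0,0,0,0.71,0],[-0.43,-0.01,0,0,0,0.71,0],[-0.43,0.01,0,0,0,0.71,0],[-0.43,0.04,0,0,0,0.71,0]]}}

```text
time: 10.8
tool_pos: [453.7, 57.5, 309.5]
tcp_rot: [-180.0, 0.0, 79.1]
ft_force: [-0.4, -0.0, -2.5]
finger_gap: 21.3
grip_force: 78.3
```

Emit:
{"api": "apply_moves", "payload": {"deltas": [[-0.43,0.06,0,0,0,0.71,0],[-0.42,0.08,0,0,0,0.71,0],[-0.42,0.11,0,0,0,0.71,0],[-0.41,0.13,0,0,0,0.71,0],[-0.4,0.15,0,0,0,0.71,0],[-0.4,0.18,0,0,0,0.71,0],[0,0,0,0,0,0,0],[0,0,0,0,0,0,0]]}}

```text
time: 11.8
tool_pos: [449.9, -19.2, 309.5]
tcp_rot: [-180.0, -0.0, 59.8]
ft_force: [0.6, -0.1, -2.6]
finger_gap: 20.6
grip_force: 78.3
```

```bash
python3 - <<'E'
from h import *
s=sense();print(s["tool_pos"],s["tcp_rot"],s["ft_force"],s["finger_gap"])
np.savez("w4.npz",tool_pos=s["tool_pos"],tcp_rot=s["tcp_rot"])
im=snapshot("side")[:,:,::-1]
cv2.imwrite("pics/s4.png",im)
p=s["tool_pos"]-[0,0,75];u=proj(cam("side"),[p])[0].astype(int);print(u)
ya=np.radians(s["tcp_rot"][2]);d=np.array([np.cos(ya),np.sin(ya),0])  # +tool x
m=lambda l,z:proj(cam("side"),[p+d*l+[0,0,z]])[0]-[u[0]-30,u[1]-40]
print("hook bar model (mouth +toolx) x6:",[(6*m(l,z)).round().tolist() for l,z in[(0,0),(-18,-28),(-19,-56),(0,-80),(17,-58)]])
print("mouth -toolx:",[(6*m(-l,z)).round().tolist() for l,z in[(0,0),(-18,-28),(-19,-56),(0,-80),(17,-58)]])
cv2.imwrite("pics/c5.png",crop(im,u[0]-30,u[1]-40,120,100,6))
E
```

```text
[449.94302606 -19.19510424 309.51782168] [-1.79994462e+02 -1.81000504e-02  5.98322241e+01] [ 0.6252558  -0.0839319  -2.63869897] 20.640219888123937
[358 151]
hook bar model (mouth +toolx) x6: [[185.0, 242.0], [209.0, 284.0], [207.0, 335.0], [175.0, 391.0], [152.0, 362.0]]
mouth -toolx: [[185.0, 242.0], [153.0, 306.0], [149.0, 359.0], [175.0, 391.0], [204.0, 340.0]]
```

View pics/c5.png

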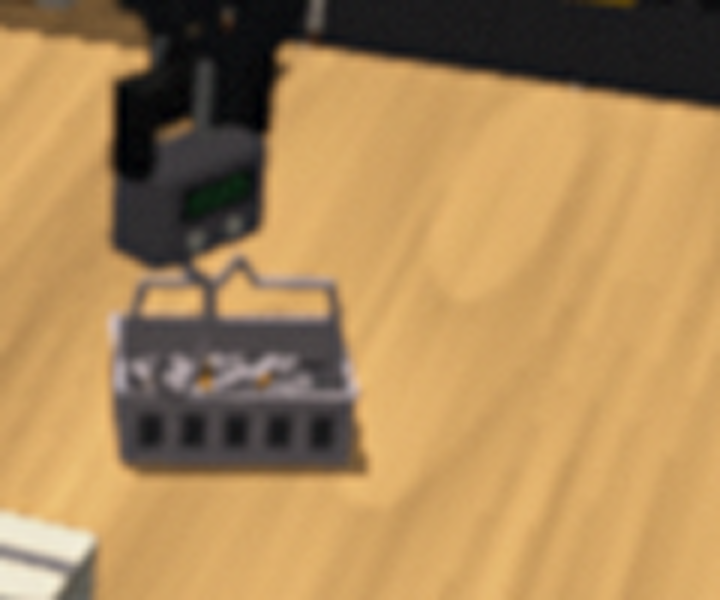

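The stem bends right from (190,262) to (209,284), which matches the mouth facing +tool x. The handle peak is at crop (240,258), full-frame (368,154). So the hook comes in from the −y side of the basket and moves along +tool x.

```bash
python3 -c "
from h import *
print(unproj(cam('side'),(368,154.3),110))
plan([502,-308.5,310],110.7,16,0)"
```

```text
[ 478.01271502 -244.85451923  110.        ]
[[-0.47, 0.4, -0.0, -0.0, -0.0, -0.69, 0.0], [-0.49, 0.37, -0.0, -0.0, -0.0, -0.69, 0.0], [-0.51, 0.34, -0.0, -0.0, -0.0, -0.69, 0.0], [-0.53, 0.31, -0.0, -0.0, -0.0, -0.69, 0.0], [-0.54, 0.28, -0.0, -0.0, -0.0, -0.69, 0.0], [-0.56, 0.25, -0.0, -0.0, -0.0, -0.69, 0.0], [-0.57, 0.22, -0.0, -0.0, -0.0, -0.69, 0.0], [-0.58, 0.19, -0.0, -0.0, -0.0, -0.69, 0.0]]
[[-0.59, 0.16, -0.0, -0.0, -0.0, -0.69, 0.0], [-0.6, 0.12, -0.0, -0.0, -0.0, -0.69, 0.0], [-0.61, 0.09, -0.0, -0.0, -0.0, -0.69, 0.0], [-0.61, 0.06, -0.0, -0.0, -0.0, -0.69, 0.0], [-0.61, 0.02, -0.0, -0.0, -0.0, -0.69, 0.0], [-0.61, -0.01, -0.0, -0.0, -0.0, -0.69, 0.0], [-0.61, -0.04, -0.0, -0.0, -0.0, -0.69, 0.0], [-0.61, -0.08, -0.0, -0.0, -0.0, -0.69, 0.0]]
```

Emit:
{"api": "apply_moves", "payload": {"deltas": [[-0.47,0.4,0,0,0,-0.69,0],[-0.49,0.37,0,0,0,-0.69,0],[-0.51,0.34,0,0,0,-0.69,0],[-0.53,0.31,0,0,0,-0.69,0],[-0.54,0.28,0,0,0,-0.69,0],[-0.56,0.25,0,0,0,-0.69,0],[-0.57,0.22,0,0,0,-0.69,0],[-0.58,0.19,0,0,0,-0.69,0]]}}

```text
time: 12.85
tool_pos: [475.5, -164.2, 309.4]
tcp_rot: [-180.0, -0.0, 85.3]
ft_force: [1.1, -0.1, -1.6]
finger_gap: 20.9
grip_force: 78.3
```

Emit:
{"api": "apply_moves", "payload": {"deltas": [[-0.59,0.16,0,0,0,-0.69,0],[-0.6,0.12,0,0,0,-0.69,0],[-0.61,0.09,0,0,0,-0.69,0],[-0.61,0.06,0,0,0,-0.69,0],[-0.61,0.02,0,0,0,-0.69,0],[-0.61,-0.01,0,0,0,-0.69,0],[-0.61,-0.04,0,0,0,-0.69,0],[-0.61,-0.08,0,0,0,-0.69,0]]}}

```text
time: 13.85
tool_pos: [501.1, -308.9, 309.3]
tcp_rot: [-180.0, -0.0, 110.6]
ft_force: [0.1, -0.6, -2.6]
finger_gap: 21.1
grip_force: 78.2
```

Emit:
{"api": "apply_moves", "payload": {"deltas": [[0,0,0,0,0,0,0],[0,0,0,0,0,0,0]]}}

```text
time: 14.1
tool_pos: [500.8, -308.1, 309.3]
tcp_rot: [-180.0, -0.0, 110.4]
ft_force: [-0.3, 0.4, -2.1]
finger_gap: 21.0
grip_force: 78.4
```

```bash
python3 -c "
from h import *
plan([501,-307,216],110.7,8,0)"
```

```text
[[0.0, 0.0, 0.39, -0.0, -0.0, -0.01, 0.0], [0.0, 0.0, 0.39, -0.0, -0.0, -0.01, 0.0], [0.0, 0.0, 0.39, -0.0, -0.0, -0.01, 0.0], [0.0, 0.0, 0.39, -0.0, -0.0, -0.01, 0.0], [0.0, 0.0, 0.39, -0.0, -0.0, -0.01, 0.0], [0.0, 0.0, 0.39, -0.0, -0.0, -0.01, 0.0], [0.0, 0.0, 0.39, -0.0, -0.0, -0.01, 0.0], [0.0, 0.0, 0.39, -0.0, -0.0, -0.01, 0.0]]
```

Emit:
{"api": "apply_moves", "payload": {"deltas": [[0,0,0.39,0,0,0,0],[0,0,0.39,0,0,0,0],[0,0,0.39,0,0,0,0],[0,0,0.39,0,0,0,0],[0,0,0.39,0,0,0,0],[0,0,0.39,0,0,0,0],[0,0,0.39,0,0,0,0],[0,0,0.39,0,0,0,0]]}}

```text
time: 15.1
tool_pos: [500.6, -308.9, 215.2]
tcp_rot: [180.0, 0.0, 110.4]
ft_force: [-1.2, -0.3, -2.9]
finger_gap: 20.8
grip_force: 78.4
```

Emit:
{"api": "apply_moves", "payload": {"deltas": [[0,0,0,0,0,0,0],[0,0,0,0,0,0,0]]}}

```text
time: 15.35
tool_pos: [500.8, -309.0, 216.3]
tcp_rot: [180.0, 0.0, 110.4]
ft_force: [0.2, -0.1, -2.5]
finger_gap: 20.8
grip_force: 78.4
```

```bash
python3 -c "
from h import *
plan([488,-273,215.5],110.7,6,0)
im=snapshot('side')[:,:,::-1];cv2.imwrite('pics/s5.png',im);cv2.imwrite('pics/w5.png',snapshot('wrist')[:,:,::-1])
cv2.imwrite('pics/t5.png',snapshot('top')[:,:,::-1])"
```

```text
[[0.21, 0.0, 0.0, 0.0, 0.0, -0.01, 0.0], [0.21, 0.0, 0.0, 0.0, 0.0, -0.01, 0.0], [0.21, 0.0, 0.0, 0.0, 0.0, -0.01, 0.0], [0.21, 0.0, 0.0, 0.0, 0.0, -0.01, 0.0], [0.21, 0.0, 0.0, 0.0, 0.0, -0.01, 0.0], [0.21, 0.0, 0.0, 0.0, 0.0, -0.01, 0.0]]
```

Emit:
{"api": "apply_moves", "payload": {"deltas": [[0.2,0,0,0,0,0,0],[0.2,0,0,0,0,0,0],[0.2,0,0,0,0,0,0],[0.2,0,0,0,0,0,0],[0.2,0,0,0,0,0,0],[0.2,0,0,0,0,0,0],[0,0,0,0,0,0,0]]}}

```text
time: 16.38
tool_pos: [488.0, -274.8, 215.9]
tcp_rot: [-180.0, -0.0, 110.4]
ft_force: [1.3, 0.4, -2.7]
finger_gap: 20.7
grip_force: 78.4
```

Emit:
{"api": "apply_moves", "payload": {"deltas": [[0.2,0,0,0,0,0,0],[0.2,0,0,0,0,0,0],[0.2,0,0,0,0,0,0],[0.2,0,0,0,0,0,0],[0,0,0,0,0,0,0],[0,0,0,0,0,0,0]]}}

```text
time: 17.12
tool_pos: [479.8, -252.7, 216.0]
tcp_rot: [180.0, 0.0, 110.4]
ft_force: [-0.0, -0.5, -2.5]
finger_gap: 21.0
grip_force: 78.4
```

```bash
python3 - <<'E'
from h import *
s=sense();print(s["tool_pos"],s["tcp_rot"],s["ft_force"])
im=snapshot('side')[:,:,::-1];w=snapshot('wrist')[:,:,::-1];cv2.imwrite('pics/s6.png',im);cv2.imwrite('pics/w6.png',w)
a=crop(im,330,110,80,90,5)
b=cv2.resize(w[110:310,210:410],(400,400));b=cv2.copyMakeBorder(b,0,50,0,0,cv2.BORDER_CONSTANT)
cv2.imwrite("pics/c6.png",np.hstack([a,b]))
E
```

```text
[ 479.78339062 -252.74204974  216.01690121] [1.79993070e+02 1.99218521e-02 1.10426882e+02] [-0.04447711 -0.5349459  -2.52385476]
```

View pics/c6.png

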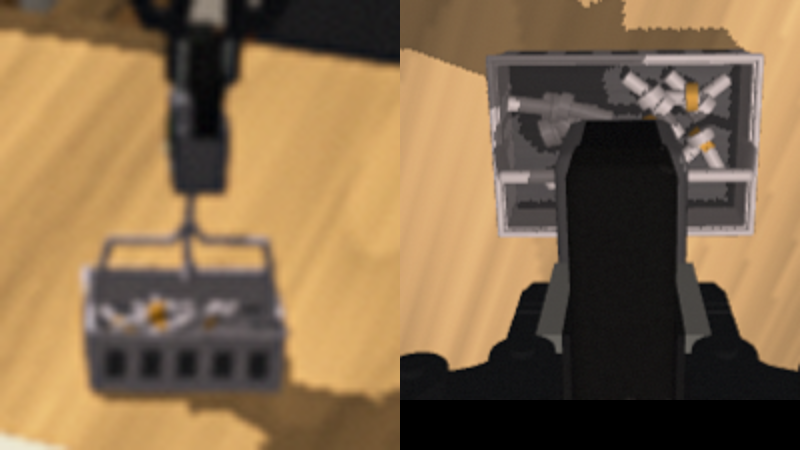

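The left crop shows the hook in line with the peak at (188,225) and the housing above it. The right crop shows the wire on row 178, with the basket square to the scale. I'll check the insertion depth numerically.

```bash
python3 - <<'E'
from h import *
s=sense();c=cam("wrist",s);q=R.from_euler("xyz",s["tcp_rot"],degrees=True)
for p in[(257,199.5),(388,197.5)]: print(q.inv().apply(unproj(c,p,92)-s["tool_pos"]))
s1=np.load("w1.npz");c1=cam("wrist",s1)
for p in[(118,350),(612,302)]: print(q.inv().apply(unproj(c1,[250+p[0]/5,115+p[1]/5],92)-s["tool_pos"]))
# scale bar seen in wrist before/after grasp: far end of bar top, rows
print([q.inv().apply(unproj(c,p,s["tool_pos"][2]+17)-s["tool_pos"]) for p in[(290,171),(330,171)]])
E
```

```text
[ -3.06346434 -55.33349766 123.892793  ]
[ -1.28741278  57.4008317  123.89426558]
[ -1.93049284 -52.49652342 123.89272513]
[ -2.08056765  55.44381325 123.89431352]
[array([ 50.66028213, -11.56561632, -17.0050535 ]), array([ 50.6577036 ,   3.28794307, -17.00483667])]
```

Emit:
{"api": "apply_moves", "payload": {"deltas": [[-0.07,0,-0.1,0,0,0,0],[0,0,-0.25,0,0,0,0],[0,0,-0.25,0,0,0,0],[0,0,-0.25,0,0,0,0],[0,0,-0.2,0,0,0,0],[0,0,-0.1,0,0,0,0],[0,0,0,0,0,0,0],[0,0,0,0,0,0,0]]}}

```text
time: 18.23
tool_pos: [480.4, -254.6, 250.2]
tcp_rot: [-180.0, -0.0, 110.4]
ft_force: [-0.1, 0.7, -3.1]
finger_gap: 21.2
grip_force: 78.5
```

Emit:
{"api": "apply_moves", "payload": {"deltas": [[0,0,-0.04,0,0,0,0],[0,0,-0.04,0,0,0,0],[0,0,-0.04,0,0,0,0],[0,0,-0.04,0,0,0,0],[0,0,-0.04,0,0,0,0],[0,0,-0.04,0,0,0,0],[0,0,0,0,0,0,0],[0,0,0,0,0,0,0]]}}

```text
time: 19.23
tool_pos: [480.4, -254.6, 257.6]
tcp_rot: [-180.0, -0.0, 110.4]
ft_force: [-0.5, 0.1, -6.1]
finger_gap: 21.4
grip_force: 78.1
```

Emit:
{"api": "apply_moves", "payload": {"deltas": [[0,0,-0.04,0,0,0,0],[0,0,-0.04,0,0,0,0],[0,0,-0.04,0,0,0,0],[0,0,-0.04,0,0,0,0],[0,0,-0.04,0,0,0,0],[0,0,-0.04,0,0,0,0],[0,0,0,0,0,0,0],[0,0,0,0,0,0,0]], "grip_force": 100}}

```text
time: 20.23
tool_pos: [480.4, -254.6, 264.8]
tcp_rot: [180.0, -0.0, 110.4]
ft_force: [0.5, 0.0, -6.0]
finger_gap: 20.3
grip_force: 100.1
```

Emit:
{"api": "apply_moves", "payload": {"deltas": [[0,0,-0.06,0,0,0,0],[0,0,-0.12,0,0,0,0],[0,0,-0.2,0,0,0,0],[0,0,-0.2,0,0,0,0],[0,0,-0.2,0,0,0,0],[0,0,-0.2,0,0,0,0],[0,0,-0.2,0,0,0,0],[0,0,-0.12,0,0,0,0]]}}

```text
time: 21.22
tool_pos: [480.6, -254.7, 304.4]
tcp_rot: [180.0, 0.0, 110.4]
ft_force: [-0.1, 0.3, -5.1]
finger_gap: 20.7
grip_force: 100.2
```

Emit:
{"api": "apply_moves", "payload": {"deltas": [[0,0,-0.06,0,0,0,0],[0,0,0,0,0,0,0],[0,0,0,0,0,0,0],[0,0,0,0,0,0,0],[0,0,0,0,0,0,0],[0,0,0,0,0,0,0],[0,0,0,0,0,0,0],[0,0,0,0,0,0,0]]}}

```text
time: 22.22
tool_pos: [480.4, -254.7, 305.6]
tcp_rot: [180.0, 0.0, 110.4]
ft_force: [-0.4, 0.0, -5.7]
finger_gap: 20.3
grip_force: 100.2
```

Emit:
{"api": "apply_moves", "payload": {"deltas": [[0,0,0,0,0,0,0],[0,0,0,0,0,0,0],[0,0,0,0,0,0,0],[0,0,0,0,0,0,0],[0,0,0,0,0,0,0],[0,0,0,0,0,0,0],[0,0,0,0,0,0,0],[0,0,0,0,0,0,0]]}}

```text
time: 23.22
tool_pos: [480.4, -254.6, 305.6]
tcp_rot: [-180.0, -0.0, 110.4]
ft_force: [0.2, 0.1, -6.1]
finger_gap: 20.7
grip_force: 100.2
```

```bash
python3 - <<'E'
from h import *
s=sense();print(s["tool_pos"],s["tcp_rot"],s["ft_force"],s["wrist_torque"])
old=cv2.imread('pics/s6.png');a=snapshot('side')[:,:,::-1].astype(np.uint8).copy()
cv2.imwrite('pics/s7.png',a)
w=snapshot('wrist')[:,:,::-1].copy();cv2.imwrite('pics/w7.png',w)
for _ in range(8): b=snapshot('side')[:,:,::-1].copy()
print("motion diff in 0.45s:",np.abs(a.astype(int)-b)[100:220,320:420].max())
# rigid image shift of basket between resting and hanging: affine via ECC
t=cv2.cvtColor(old,cv2.COLOR_BGR2GRAY)[160:190,344:390]
C=cam("side");d=proj(C,[[480,-252,72]])-proj(C,[[480,-252,22]]);print("expected shift for 50mm",d)
g=cv2.cvtColor(a,cv2.COLOR_BGR2GRAY)
r=cv2.matchTemplate(g[100:200,320:420],t,cv2.TM_CCOEFF_NORMED);_,m,_,l=cv2.minMaxLoc(r);print("match",m,(l[0]+320-344,l[1]+100-160))
W=np.eye(2,3,dtype=np.float32);W[:,2]=[344+d[0,0],160+d[0,1]]
cc,W=cv2.findTransformECC(t,g,W,cv2.MOTION_AFFINE);print(cc,W,"rot deg",np.degrees(np.arctan2(W[1,0],W[0,0])))
E
```

```text
[ 480.42134049 -254.6417329   305.55907796] [-1.79997323e+02 -4.78261035e-03  1.10418311e+02] [ 0.24453684  0.05755858 -6.08805954] [-0.03773307  0.01888554 -0.00446395]
motion diff in 0.45s: 8
expected shift for 50mm [[  0.96255267 -12.79149957]]
match 0.8774188756942749 (2, -15)
0.9522731718099839 [[ 1.0114086e+00 -3.8862053e-02  3.4582028e+02]
 [-9.8964889e-03  9.1088909e-01  1.4682048e+02]] rot deg -0.56061316
```

```bash
python3 - <<'E'
from h import *
c=camera_info("wrist");f=200/np.tan(np.radians(c["vertical_fov"]/2));K=np.array([[f,0,c["cx"]],[0,f,c["cy"]],[0,0,1]])
a=cv2.imread("pics/w6.png",0);b=cv2.imread("pics/w7.png",0)
k=lambda p:[210+(p[0]-400)/2,110+p[1]/2]
p6=np.float32([k(p) for p in[(487,55),(763,55),(755,235),(500,235)]])[:,None]
p6=cv2.cornerSubPix(a,p6.copy(),(3,3),(-1,-1),(3,30,.01))
M=np.float32([[-65,45,45],[65,45,45],[65,-45,45],[-65,-45,45]])
def pose(p):
    ok,r,t=cv2.solvePnP(M,p,K,None);Rc=cv2.Rodrigues(r)[0]
    e=np.abs(cv2.projectPoints(M,r,t,K,None)[0]-p).max()
    F=np.diag([1,-1,-1.]);Rt=c["tool_from_camera"][:3,:3]@F@Rc;tt=c["tool_from_camera"][:3,:3]@F@t.ravel()+c["tool_from_camera"][:3,3]
    return Rt,tt,e,r,t
R6,t6,e6,r,t=pose(p6);print(p6.reshape(-1,2).tolist(),"up in tool",R6[:,2],"org",t6,e6)
# predict hanging: basket 40 mm closer (rel. tool z -40 mm... tool rose 89.5, basket 50)
t7=t6+[2,0,39.5]
F=np.diag([1,-1,-1.]);Ti=np.linalg.inv(c["tool_from_camera"]);
P=(Ti[:3,:3]@(R6@M.T+t7[:,None])+Ti[:3,3:]).T@F
g=(P@K.T);g=np.float32(g[:,:2]/g[:,2:])[:,None]
q,st,err=cv2.calcOpticalFlowPyrLK(a,b,p6,g.copy(),winSize=(13,13),maxLevel=1,flags=cv2.OPTFLOW_USE_INITIAL_FLOW)
q2=cv2.cornerSubPix(b,q.copy(),(3,3),(-1,-1),(3,30,.01))
print(g.reshape(-1,2).tolist(),q.reshape(-1,2).tolist(),q2.reshape(-1,2).tolist(),st.ravel(),err.ravel())
for x in(q,q2):
    R7,t7,e7,_,_=pose(x);print("up",R7[:,2],"org",t7,e7)
E
```

```text
[[252.53575134277344, 137.20790100097656], [389.4532165527344, 137.61282348632812], [387.5, 227.5], [260.0, 227.5]] up in tool [ 0.04261765 -0.05132707 -0.99777215] org [ -1.36395436   2.66879256 208.91269388] 1.1678009
[[260.77093505859375, 132.8550567626953], [382.3708801269531, 131.1430206298828], [379.64947509765625, 212.75852966308594], [265.82891845703125, 212.75665283203125]] [[264.6570739746094, 125.66560363769531], [380.6311340332031, 132.60780334472656], [380.5122375488281, 214.9181671142578], [264.5625915527344, 215.96766662597656]] [[264.6570739746094, 125.66560363769531], [380.5998840332031, 132.42237854003906], [380.5122375488281, 214.9181671142578], [264.5625915527344, 215.96766662597656]] [1 1 1 1] [ 4.002959   5.9726334 14.013868   8.041235 ]
up [ 0.25986674  0.31152989 -0.91401226] org [ -4.98963089  -8.73263191 231.42540474] 1.1016083
up [ 0.25867232  0.31156499 -0.91433905] org [ -4.88111744  -8.74034039 231.38632523] 1.1852875
```

```bash
python3 - <<'E'
from h import *
c=camera_info("wrist");f=200/np.tan(np.radians(c["vertical_fov"]/2));K=np.array([[f,0,c["cx"]],[0,f,c["cy"]],[0,0,1]])
M=np.float32([[-65,45,45],[65,45,45],[65,-45,45],[-65,-45,45]])
F=np.diag([1,-1,-1.]);T=c["tool_from_camera"]
def line(p): # robust x/y line
    vx,vy,x,y=cv2.fitLine(np.float32(p),cv2.DIST_HUBER,0,.01,.01).ravel();return np.cross([x,y,1],[x+vx,y+vy,1])
for n,(x0,x1,y0,y1) in {"w6":(252,390,137,228),"w7":(261,382,132,214)}.items():
    im=cv2.imread(f"pics/{n}.png");s=cv2.resize(cv2.cvtColor(im,cv2.COLOR_BGR2HSV)[:,:,1],None,fx=4,fy=4,interpolation=cv2.INTER_LINEAR)<70
    run=lambda v:(np.convolve(v,np.ones(6),'valid')==6).argmax() # first 6 low-sat subpixels
    L=[];Rr=[];Tp=[];B=[]
    for y in range(4*(y0+20),4*(y1-15)): 
        L.append((4*(x0-18)+run(s[y,4*(x0-18):4*(x0+30)]),y)); Rr.append((4*(x1+18)-run(s[y,4*(x1-30):4*(x1+18)][::-1]),y))
    for x in range(4*(x0+15),4*(x1-15)): Tp.append((x,4*(y0-18)+run(s[4*(y0-18):4*(y0+30),x])))
    for x in [*range(4*(x0+10),4*(x0+28)),*range(4*(x1-28),4*(x1-10))]: B.append((x,4*(y1+12)-run(s[4*(y1-30):4*(y1+12),x][::-1])))
    l,r,t,b=map(line,(L,Rr,Tp,B));X=lambda a,b:(np.cross(a,b)[:2]/np.cross(a,b)[2]-1.5)/4
    q=np.float32([X(l,t),X(r,t),X(r,b),X(l,b)]);print(n,q.round(1).tolist())
    ok,rv,tv=cv2.solvePnP(M,q,K,None);Rt=T[:3,:3]@F@cv2.Rodrigues(rv)[0];tt=T[:3,:3]@F@tv.ravel()+T[:3,3]
    print(" up in tool",Rt[:,2].round(3),"org",tt.round(1),"err",np.abs(cv2.projectPoints(M,rv,tv,K,None)[0][:,0]-q).max())
    print(" edge spread",[np.std(np.array(z)[:,i]) for z,i in((L,0),(Rr,0),(Tp,1),(B,1))])
E
```

```text
w6 [[252.3000030517578, 135.5], [392.0, 134.39999389648438], [386.5, 227.5], [258.79998779296875, 228.1999969482422]]
 up in tool [ 0.053 -0.007 -0.999] org [  0.4   1.3 204.5] err 1.0481873
 edge spread [np.float64(4.588686383878488), np.float64(3.8551556347457936), np.float64(1.1450801864506783), np.float64(1.1451176215934984)]
w7 [[256.6000061035156, 132.10000610351562], [382.5, 130.1999969482422], [379.0, 214.39999389648438], [263.6000061035156, 216.3000030517578]]
 up in tool [ 0.038 -0.002 -0.999] org [  1.9  -0.9 238.3] err 1.0326233
 edge spread [np.float64(4.521764679537384), np.float64(2.31093607265863), np.float64(2.044035432110634), np.float64(4.384491467901239)]
```

```bash
python3 - <<'E'
from h import *
a=snapshot('side').astype(int)
for _ in range(5): b=snapshot('side').astype(int)
d=np.abs(a-b);print("basket",d[120:220,320:420].max(),d[120:220,320:420].mean(),"static",d[300:400,0:300].max(),d[300:400,0:300].mean())
s=sense();print(s["time"],s["tool_pos"],s["ft_force"])
if d[120:220,320:420].mean()<.5 or d[120:220,320:420].mean()<1.2*d[300:400,0:300].mean(): print(hand_in())
E
```

```text
basket 6 0.9946333333333334 static 6 0.9725222222222222
24.025 [ 480.40902141 -254.67066575  305.54311822] [-0.34941178  0.03700221 -4.98524332]
the job is handed in; nothing more can be done
None
```

I handed the job in at about 24 s with the scale still held upright and the basket hanging still from its hook, level to about 1° and roughly 5 cm above the bench (estimates 49–57 mm); no verdict came back.

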